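# Close the guest pager station for the night

### The job

Put the guest pagers away to charge. First press the standby key (second from the robot's left) fully down so that it stays and the page key pops up; then lay every pager from the counter flat in the charging tray, crown up and one to a bay, and turn the small inner knob until its pointer faces the long raised mark, without turning the big outer knob around it. Last, press the wide charge key fully down so that it stays and the standby key pops up; never press the call-all key between them, and leave the other things on the counter standing where they are.

Things in the scene. Friction and masses are not known exactly. Their poses are not given: they have to be found in the camera images.
- tray: Fixed low grey plastic charging tray lying flat on the counter, 116 mm along its x, 324 mm along its y, 18 mm high in all. Floor 8 mm above the counter, split by 4 mm thick ribs, 10 mm high above the floor, into a row of five equal bays along its y, each 104 mm (x) by 60 mm (y) inside, centres 64 mm apart. Origin: centre of its underside.
- bay1 (a point): Centre of the floor of tray bay 1 (bay 1 is at the tray's +y end, bay 5 at the -y end), axes as the tray's: bay long side along x, 104 by 60 mm; the floor is 8 mm above the counter and the ribs stand 10 mm above it.
- bay2 (a point): Centre of the floor of tray bay 2 (bay 1 is at the tray's +y end, bay 5 at the -y end), axes as the tray's: bay long side along x, 104 by 60 mm; the floor is 8 mm above the counter and the ribs stand 10 mm above it.
- bay3 (a point): Centre of the floor of tray bay 3 (bay 1 is at the tray's +y end, bay 5 at the -y end), axes as the tray's: bay long side along x, 104 by 60 mm; the floor is 8 mm above the counter and the ribs stand 10 mm above it.
- bay4 (a point): Centre of the floor of tray bay 4 (bay 1 is at the tray's +y end, bay 5 at the -y end), axes as the tray's: bay long side along x, 104 by 60 mm; the floor is 8 mm above the counter and the ribs stand 10 mm above it.
- bay5 (a point): Centre of the floor of tray bay 5 (bay 1 is at the tray's +y end, bay 5 at the -y end), axes as the tray's: bay long side along x, 104 by 60 mm; the floor is 8 mm above the counter and the ribs stand 10 mm above it.
- pager1: One of three to five identical guest pagers lying flat on the counter (the others are absent: no pose). White plastic body 90 mm (x) by 50 mm (y) by 20 mm, with a grey raised crown 60 mm (x) by 30 mm (y) on its top, from 18 to 40 mm above the underside, where it is best grasped across its y. Origin: centre of its underside; x along its length, z up through the crown; its two ends are alike. About 0.18 kg.
- pager2: One of three to five identical guest pagers lying flat on the counter (the others are absent: no pose). White plastic body 90 mm (x) by 50 mm (y) by 20 mm, with a grey raised crown 60 mm (x) by 30 mm (y) on its top, from 18 to 40 mm above the underside, where it is best grasped across its y. Origin: centre of its underside; x along its length, z up through the crown; its two ends are alike. About 0.18 kg.
- pager3: One of three to five identical guest pagers lying flat on the counter (the others are absent: no pose). White plastic body 90 mm (x) by 50 mm (y) by 20 mm, with a grey raised crown 60 mm (x) by 30 mm (y) on its top, from 18 to 40 mm above the underside, where it is best grasped across its y. Origin: centre of its underside; x along its length, z up through the crown; its two ends are alike. About 0.18 kg.
- pager4: One of three to five identical guest pagers lying flat on the counter (the others are absent: no pose). White plastic body 90 mm (x) by 50 mm (y) by 20 mm, with a grey raised crown 60 mm (x) by 30 mm (y) on its top, from 18 to 40 mm above the underside, where it is best grasped across its y. Origin: centre of its underside; x along its length, z up through the crown; its two ends are alike. About 0.18 kg.
- pager5: One of three to five identical guest pagers lying flat on the counter (the others are absent: no pose). White plastic body 90 mm (x) by 50 mm (y) by 20 mm, with a grey raised crown 60 mm (x) by 30 mm (y) on its top, from 18 to 40 mm above the underside, where it is best grasped across its y. Origin: centre of its underside; x along its length, z up through the crown; its two ends are alike. About 0.18 kg.
- console: Fixed grey paging console, a box 220 by 220 mm with a flat level top 50 mm above the counter. Four keys stand in a row along its y near its -x side; the double knob stands behind them, its axis 35 mm to +x of the centre. Origin: centre of its underside.
- key_page (a joint): Travel of the page key, the first from the console's +y end (the robot's left), m: 0 up, about 0.010 latched down, 0.012 the end of travel. It is latched down at the start. The four keys are interlocked by a latch bar: any key pressed to the end of its travel latches as it is let go, and the key that was down pops up. A press takes about 3 to 5 N; stopped half way it may free the old key without latching the new one. All keys work alike.
- key_standby (a joint): Travel of the standby key, second from the +y end, as key_page.
- key_callall (a joint): Travel of the call-all key, third from the +y end, as key_page. It must not be pressed.
- key_charge (a joint): Travel of the charge key, the wide one at the console's -y end (the robot's right), as key_page.
- key_standby_top (a point): Centre of the top of the standby key, a white cap 46 mm (console x) by 26 mm (console y), its top 20 mm above the console top when up; the point moves with the key. The first three keys are alike, centres 38 mm apart; the third and the wide fourth are 48 mm apart.
- key_charge_top (a point): Centre of the top of the wide charge key, cap 46 mm (console x) by 46 mm (console y), 20 mm above the console top when up.
- inner_knob (a joint): Angle of the small inner knob, rad, growing clockwise seen from above, from 0 (pointer towards the console's -x side) to the stop at 4.7; the pointer faces the long raised mark at 3.14: a white bar 24 by 5 mm, 3 mm high, on the console top 53 mm from the axis on the console's +x side, where the other marks are small dots. Turns stiffly (0.04 N m) and stays where it is left.
- inner_grip (a point): Point on the knobs' common axis, 46 mm above the console top, half way up the inner knob's black bar grip. The bar is 42 mm long, 16 mm thick and 36 mm high, from 24 to 60 mm above the console top, with a pointed nose at one end (tip 28 mm from the axis) that is its pointer. This point turns with the bar: its x runs along the bar, away from the nose; grasp across its y.
- outer_mark (a point): Point on the top rim of the outer knob, 32 mm from the axis. The outer knob is a ribbed aluminium ring 72 mm across around the foot of the inner one; its top is 21 mm above the console top. It turns very easily (0.02 N m) and must not be turned.
- bell: Bystander: round steel desk bell on a wooden foot, 84 mm across, 52 mm high; origin under its centre.
- mug: Bystander: white mug, 76 mm across, 90 mm high, handle at its +y; origin under its centre.
- plant: Bystander: plant in a terracotta pot 90 mm across and 80 mm high, leaves to 180 mm; origin under its centre.
Mind the look-alikes: they are no part of the job. Leave any orange look-alike of the pager1 alone. Leave any turquoise look-alike of the pager2 alone.

How it is judged:
By the outcome, as a careful person would: the job done as asked, in the order asked, and still so for the second after the job is handed in, with the robot touching nothing.
Of pager1, pager2, pager3, pager4, pager5 only 3 to 5 are there at a start; the rules pass over those that are not, and their reading is None.
At some moment in a run one of pager1, pager2, pager3, pager4, pager5 may be knocked a few centimetres aside while the robot is not near it.
Once in a run the grip may slacken for a moment while it holds something.
It also fails if it takes over 210 s, if anything falls off the work surface, if the arm or the gripper's body presses on something with over 40 N, if the wrist force passes 120 N, or if a joint passes its speed limit or range.

### The arm

A 6-joint arm with a two-finger parallel gripper is mounted at the origin on the work surface. World frame = base frame: x ahead of the robot, y to its left, z up, the work surface at z = 0. Lengths are in mm, angles in degrees, forces in N, time in s.
With the tool pointing down it reaches from about 300 to 750 mm from the base axis. Payload 8.5 kg.
Tool frame: the origin (TCP) lies at the very end of the fingers, on their centre line; the grasp point (between the pads) lies 19 mm behind it; z points along the fingers, y is the line along which they close (so a half turn about z gives the same grasp; the last joint's range is limited). The gripper opens to 88 mm and grips with 3 to 60 N. Pads are 18 mm wide; open, the fingers measure 123 mm over their backs; the gripper's body (75 mm by 187 mm) begins 45 mm behind the grasp point.
Start: joints at [-87.852, 21.807, 74.336, -0, 83.858, -12.336], TCP at [137.559, -532.502, 238.748] pointing down, gripper open.
Joint ranges: [-178.18, 178.18], [-50.72, 133.34], [12.68, 142.11], [-81.47, 261.47], [9.98, 163.14], [-165.26, 165.26]. Speed limits (degrees/s): [136.94, 136.94, 180, 180, 180, 180].

### API

Orientations are given as [roll, pitch, yaw] about the fixed x, y, z axes, in that order (R = Rz(yaw) Ry(pitch) Rx(roll)).
In Python, from station import manip, viewer, workorder gives the robot as it stands.
- The arm moves only by the tool apply_moves, never from a script. Its argument "motion" is a list of rows, each a list of 7 numbers: the shift along the tool's x, y, z in cm, then the turn, a rotation vector about the tool's x, y, z in degrees, then the opening, from 0 (shut) to 1 (fully open). In form: [[dx, dy, dz, wx, wy, wz, fingers], ...]. A call has 1 to 5 rows; each row is the pose to reach, as a shift and turn from the pose commanded when the call began, along the tool's axes at that moment; what a row does not reach only later rows make up. A row lasts 1/8 s, in which the tool goes at most 62.5 mm and 10.7 degrees, less where a joint would pass 70% of its speed; a pose out of reach is approached as far as the arm can. A call with a gripper value outside its range is refused whole. The fingers move at their own pace and stop on an object; the grip force is fixed at half the most. Time passes only in rows, so rows that repeat a pose let the fingers close. It gives the time, the measured TCP pose, the force, the opening and the grip force at its end, in the units of the state.
- manip.get_obs(): the state, without advancing time (a new reading comes with each control period).
- viewer.grab_frame(name): name is "scene" or "top"; returns the picture (384x512x3 uint8, blue, green, red); there is no depth.
- viewer.camera_model(name): a dict with "vfov" (degrees; the focal length in pixels is half the picture's height over the tangent of half this angle, whatever the lens; pixels are square), "cx", "cy" (the principal point, pixels), "D" ([k1, k2, p1, p2, k3] as OpenCV has them; the pictures are not rectified), "rvec" (rotation vector, rad) and "tvec" (3), from world to camera coordinates, as OpenCV has them. Camera axes: x right, y down, z forward; pixel columns grow to the right and rows downward; lengths in mm; the calibration is good to about 2 mm. A picture is of the moment at which its call begins. camera_model takes no time and is no camera call.
- workorder.job_done(): hands the job in; it is judged then, once.
The state is a dict: "time_s": time; "q": joint angles; "dq": joint speeds; "tau": joint torques, N m; "ee_pos": TCP position; "tool_rot": TCP orientation; "wrist_force": force on the tool from outside, world axes, zero at the start; "torque": the same for the moment, N m; "finger_gap": opening from 0.0 (shut) to 1.0 (fully open); "grasp_force": force on a finger pad.
Only numpy, scipy, OpenCV 4.12 (cv2) and the standard library are available. Lean on these libraries where they do the work, as an engineer would, in place of code of your own. Each camera call takes 0.05 s, during which the arm holds its last target. There are 200 camera calls.

## Working session

There is one attempt and no reset: what is moved stays moved. The work goes in short steps, Python scripts to look and compute and a tool call to move; the robot and the scene stay as the last step left them, time stands still between calls to the robot, and variables do not carry over. Pictures are saved under pics/ and viewed, at most 14 in all, crops included, and the job is handed in when it is done.

Besides the shell and the picture viewer there is one more tool, called after ">>>" as a command line: name --pt "numbers of a row" for each row, then --argument value for the rest. apply_moves: Moves the arm, as the interface text tells. Its arguments: {"type":"object","properties":{"motion":{"type":"array"}},"required":["motion"]}

```bash
mkdir -p pics; cat > h.py <<'E'
import numpy as np, cv2
from station import manip, viewer, workorder
from scipy.spatial.transform import Rotation as R
def cam(n):
    m=viewer.camera_model(n); f=192/np.tan(np.radians(m['vfov'])/2)
    return np.array([[f,0,m['cx']],[0,f,m['cy']],[0,0,1.]]),np.array(m['D'],float),np.array(m['rvec'],float),np.array(m['tvec'],float)
def ray(n,px,z):
    K,D,r,t=cam(n); u=cv2.undistortPoints(np.array(px,float).reshape(-1,1,2),K,D).reshape(-1,2)
    M=cv2.Rodrigues(r)[0]; c=-M.T@t; d=np.c_[u,np.ones(len(u))]@M
    return c+d*((z-c[2])/d[:,2])[:,None]
def proj(n,P):
    K,D,r,t=cam(n); return cv2.projectPoints(np.array(P,float).reshape(-1,1,3),r,t,K,D)[0].reshape(-1,2)
E
python3 - <<'E'
from h import *
for n in('scene','top'):
    im=viewer.grab_frame(n); cv2.imwrite(f'pics/{n}0.png',im)
    K,D,r,t=cam(n); print(n,K[0,0],D,-cv2.Rodrigues(r)[0].T@t)
s=manip.get_obs(); print({k:np.round(v,2) for k,v in s.items()})
E
```

```text
scene 386.02610993824106 [-0.00636704  0.          0.          0.          0.        ] [1207.61396754  562.51638289  736.70829766]
top 386.87686073462515 [-0.03015771  0.          0.          0.          0.        ] [ 440.66873382   72.12304513 1425.80510618]
{'time_s': np.float64(0.1), 'q': array([-87.85,  21.84,  74.38,  -0.  ,  83.86, -12.34]), 'dq': array([-0.01, -0.14, -0.1 , -0.08, -0.04,  0.04]), 'tau': array([ 0.000e+00, -4.387e+01, -2.249e+01,  7.000e-02,  3.000e-02,
       -0.000e+00]), 'ee_pos': array([ 137.52, -532.27,  238.21]), 'tool_rot': array([-1.7993e+02, -1.0000e-02,  1.4480e+01]), 'wrist_force': array([0.32, 0.29, 0.31]), 'torque': array([ 0.05, -0.04, -0.02]), 'grasp_force': np.float64(0.0), 'finger_gap': np.float64(1.0)}
```

View pics/top0.png

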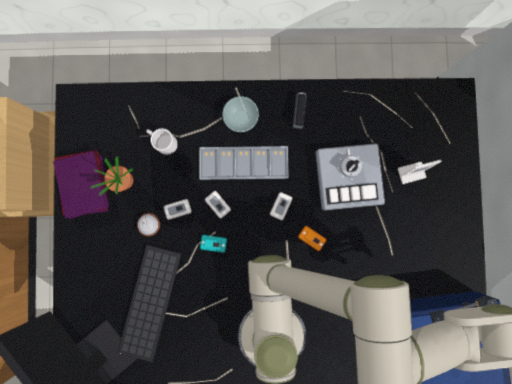

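View pics/scene0.png

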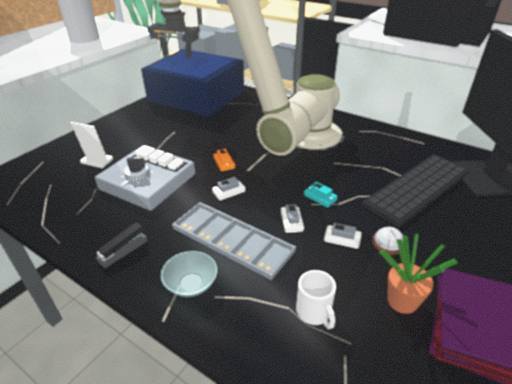

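The top view shows three white pagers at (177,209), (217,204) and (281,206). The orange (313,238) and turquoise (213,243) ones are look-alikes. The tray is at (244,163), the console at (350,177), and its keys are at x≈333–374, y≈193. I'll measure these next and enlarge the crops.

```bash
cat >> h.py <<'E'
def blobs(mask,off=(0,0),amin=20):
    cs,_=cv2.findContours(mask.astype(np.uint8),cv2.RETR_EXTERNAL,cv2.CHAIN_APPROX_NONE)
    return [c.reshape(-1,2)+np.array(off) for c in cs if cv2.contourArea(c)>=amin]
def rect(n,c,z):
    P=ray(n,c,z)[:,:2].astype(np.float32); (x,y),(w,h),a=cv2.minAreaRect(P)
    if w<h: w,h,a=h,w,a+90
    a=(a+90)%180-90
    return round(x,1),round(y,1),round(w,1),round(h,1),round(a,1)
E
python3 - <<'E'
from h import *
im=cv2.imread('pics/top0.png'); hsv=cv2.cvtColor(im,cv2.COLOR_BGR2HSV)
w=(hsv[...,2]>120)&(hsv[...,1]<70)
w=cv2.morphologyEx(w.astype(np.uint8),cv2.MORPH_CLOSE,np.ones((3,3)))
for c in blobs(w[185:225,155:300],(155,185),60): print('pager',c.mean(0),rect('top',c,20))
t=(hsv[...,2]>75)
for c in blobs(t[140:187,190:300],(190,140),500): print('tray',rect('top',c,18),rect('top',c,0))
for c in blobs(t[135:220,305:395],(305,135),500): print('console',rect('top',c,50))
k=(hsv[...,2]>200)
for c in blobs(k[180:206,320:384],(320,180),20): print('key',c.mean(0),rect('top',c,70))
cv2.imwrite('pics/con.png',np.vstack([cv2.resize(im[138:215,310:392],None,fx=5,fy=5,interpolation=cv2.INTER_CUBIC)]))
a=cv2.resize(im[140:256,160:330],None,fx=4,fy=4,interpolation=cv2.INTER_CUBIC);cv2.imwrite('pics/pag.png',a)
E
```

```text
pager [177.2173913  208.94202899] (466.3, 337.0, 91.7, 51.8, -72.5)
pager [280.65671642 205.73134328] (471.6, -39.6, 92.5, 51.7, -25.8)
pager [217.40350877 204.1754386 ] (481.5, 190.4, 91.8, 52.0, 39.0)
tray (632.3, 92.8, 326.8, 120.7, 90.0) (634.8, 93.1, 331.0, 122.2, 90.0)
console (545.5, -290.0, 273.8, 229.6, 4.4)
key [333.59375 195.     ] (504.4, -222.7, 42.3, 24.8, -1.0)
key [344.75757576 193.81818182] (507.2, -261.8, 42.3, 24.9, -1.0)
key [355.46875 193.     ] (510.1, -300.7, 42.4, 24.9, -1.0)
key [368.72093023 191.39534884] (514.1, -347.6, 44.9, 44.5, 7.1)
```

View pics/con.png

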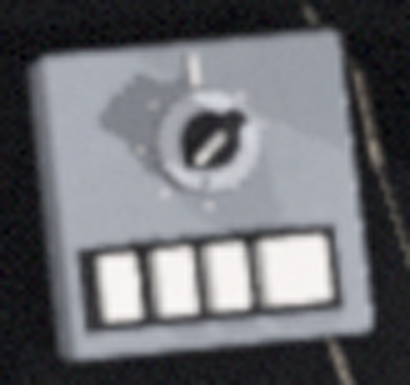

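View pics/pag.png

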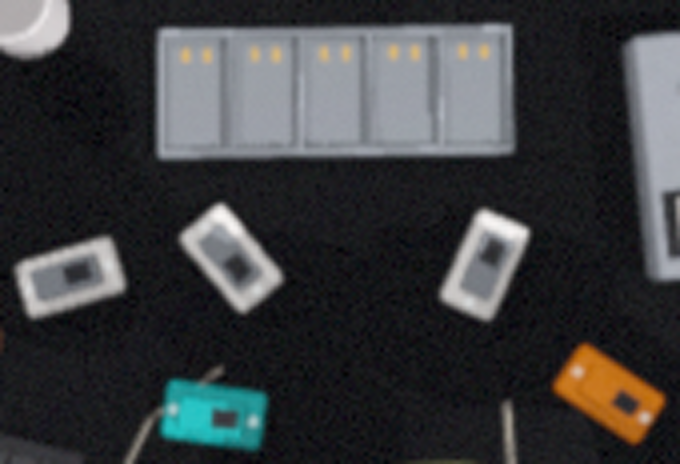

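```bash
cat >> h.py <<'E'
def go(x,y,z,yaw,cur=None):
    """tool-frame shift (cm) and turn (deg) from cur=(x,y,z,yaw) or the present pose"""
    if cur is None:
        s=manip.get_obs(); p=s['ee_pos']; r=R.from_euler('xyz',s['tool_rot'],degrees=True)
    else: p=cur[:3]; r=R.from_euler('xyz',[180,0,cur[3]],degrees=True)
    g=R.from_euler('xyz',[180,0,yaw],degrees=True)
    print('go',np.round(r.inv().apply(np.array([x,y,z])-p)/10,2),np.round((r.inv()*g).as_rotvec(degrees=True),1))
E
python3 - <<'E'
from h import *
im=cv2.imread('pics/scene0.png'); t=cv2.imread('pics/top0.png')
a=cv2.resize(im[145:190,105:195],(720,360),interpolation=cv2.INTER_CUBIC)
cv2.imwrite('pics/knob.png',a)
yaw=np.radians(4.4); ex=np.array([np.cos(yaw),np.sin(yaw)])
print(ray('top',[[351.6,166]],71), ray('top',[[348.8,152]],53))
# ring fit in top: bright ring pixels
m=(cv2.cvtColor(t,cv2.COLOR_BGR2GRAY)<70).astype(np.uint8)
for c in blobs(m[155:178,340:365],(340,155),10): print(rect('top',c,110),c.mean(0))
go(507.2,-261.8,110,94.4)
E
```

```text
[[ 605.84788081 -289.91538131   71.        ]] [[ 658.78277588 -286.36161193   53.        ]]
(602.8, -281.0, 35.1, 31.1, 89.1) [352.20454545 165.06818182]
go [ 42.55 -16.93  12.85] [ -0.1  -0.1 -79.9]
```

View pics/knob.png

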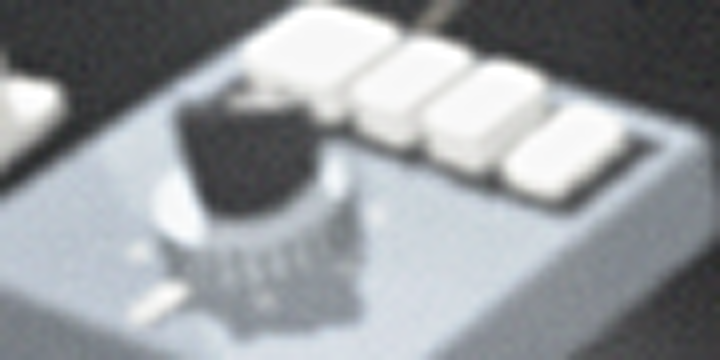

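The crop shows the page key (rightmost, lower) latched down and the other three up; the long mark is at lower left (155,300). First the standby key.

>>> apply_moves --pt "4.2 -1.7 0 0 0 -8 0" --pt "8.5 -3.4 0 0 0 -16 0" --pt "12.7 -5.1 0 0 0 -24 0" --pt "17 -6.8 0 0 0 -32 0" --pt "21.3 -8.5 0 0 0 -40 0"

```text
time_s: 0.72
ee_pos: [323.5, -395.8, 238.5]
tool_rot: [-180.0, -0.0, 54.7]
wrist_force: [0.0, -0.8, -0.1]
finger_gap: 0.458
grasp_force: 0.0
```

```bash
python3 -c "
from h import *
go(507.2,-261.8,100,94.4); go(507.2,-261.8,100,94.4,(322.6,-397.2,238.7,54.5))"
```

```text
go [21.54  7.27 13.86] [ -0.   -0.  -39.7]
go [21.74  7.17 13.87] [  0.    0.  -39.9]
```

>>> apply_moves --pt "4.3 1.5 2 0 0 -8 0" --pt "8.6 2.9 4 0 0 -16 0" --pt "13 4.4 6 0 0 -24 0" --pt "17.3 5.8 8 0 0 -32 0" --pt "21.6 7.25 11 0 0 -39.8 0"

```text
time_s: 1.35
ee_pos: [508.3, -262.3, 128.3]
tool_rot: [180.0, 0.0, 94.5]
wrist_force: [0.7, -1.1, -0.7]
finger_gap: 0.008
grasp_force: 0.0
```

>>> apply_moves --pt "0 0 0.5 0 0 0 0" --pt "0 0 1 0 0 0 0" --pt "0 0 2 0 0 0 0" --pt "0 0 2.8 0 0 0 0" --pt "0 0 2.8 0 0 0 0"

```text
time_s: 1.98
ee_pos: [506.5, -263.5, 100.3]
tool_rot: [-180.0, -0.0, 94.2]
wrist_force: [-0.8, 0.6, 1.3]
finger_gap: 0.005
grasp_force: 0.0
```

```bash
python3 -c "
from h import *
go(507.2,-261.8,72,94.4)
cv2.imwrite('pics/a.png',viewer.grab_frame('scene'))
im=cv2.imread('pics/a.png');cv2.imwrite('pics/a2.png',cv2.resize(im[100:200,95:215],(720,600),interpolation=cv2.INTER_CUBIC))"
```

```text
go [0.16 0.09 2.83] [-0.  -0.  -0.2]
```

View pics/a2.png

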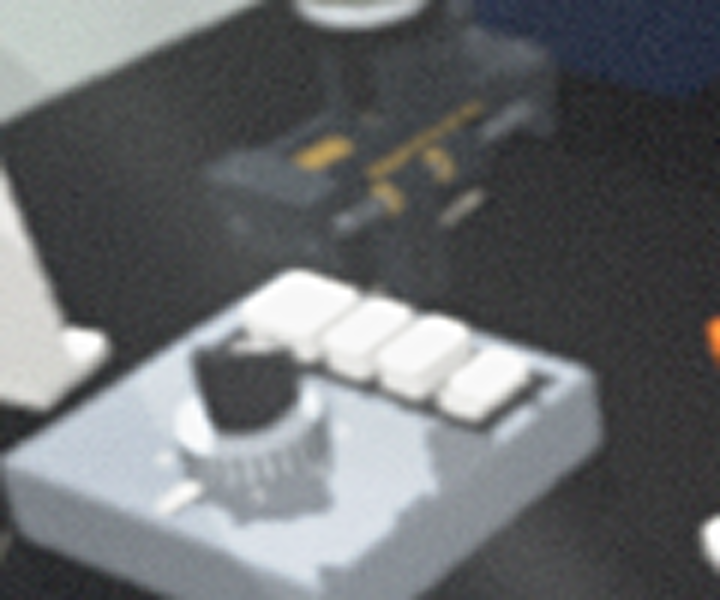

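The crop shows the shut fingers at about (400,260), above the second key from the robot's left. Page (490,385) is down and the others are up, so I'll press.

>>> apply_moves --pt "0.15 0.1 2 0 0 0 0" --pt "0.15 0.1 2.8 0 0 0 0" --pt "0.15 0.1 3.3 0 0 0 0" --pt "0.15 0.1 3.8 0 0 0 0" --pt "0.15 0.1 3.9 0 0 0 0"

```text
time_s: 2.65
ee_pos: [508.0, -261.8, 61.9]
tool_rot: [180.0, 0.0, 94.3]
wrist_force: [-0.6, 0.0, 2.1]
finger_gap: 0.009
grasp_force: 0.7
```

>>> apply_moves --pt "0 0 0.15 0 0 0 0" --pt "0 0 0.3 0 0 0 0" --pt "0 0 0.4 0 0 0 0" --pt "0 0 0.5 0 0 0 0" --pt "0 0 0.5 0 0 0 0"

```text
time_s: 3.28
ee_pos: [508.1, -261.8, 58.3]
tool_rot: [179.9, 0.1, 94.3]
wrist_force: [-3.6, 1.9, 15.1]
finger_gap: 0.01
grasp_force: 7.7
```

>>> apply_moves --pt "0 0 -1 0 0 0 0" --pt "0 0 -4 0 0 0 0" --pt "0 0 -9 0 0 0 0.5" --pt "0 0 -13 0 0 0 1" --pt "0 0 -13 0 0 0 1"

```text
time_s: 3.9
ee_pos: [508.8, -262.2, 189.7]
tool_rot: [179.7, 0.2, 94.3]
wrist_force: [0.5, -0.1, 0.4]
finger_gap: 0.32
grasp_force: 0.0
```

```bash
cat > pag.py <<'E'
from h import *
im=viewer.grab_frame('top'); cv2.imwrite('pics/t.png',im); hsv=cv2.cvtColor(im,cv2.COLOR_BGR2HSV)
w=((hsv[...,2]>120)&(hsv[...,1]<70)).astype(np.uint8)
w=cv2.morphologyEx(w,cv2.MORPH_CLOSE,np.ones((3,3)))
for c in blobs(w[182:300,150:330],(150,182),60):
    if len(c)<90: print('pager',c.mean(0).round(1),rect('top',c,20))
E
python3 pag.py; python3 - <<'E'
from h import *
im=cv2.imread('pics/t.png'); g=im[180:206,320:384].max(2)>200
for c in blobs(g,(320,180),20): print('key',c.mean(0).round(1),rect('top',c,70))
g=viewer.grab_frame('scene'); a=cv2.resize(g[130:200,95:200],(750,500),interpolation=cv2.INTER_CUBIC); cv2.imwrite('pics/b.png',a)
go(471.6,-39.6,120,154.2)
E
```

```text
pager [152.2 224.5] (411.3, 422.5, 68.6, 25.4, -0.2)
pager [177.4 208.9] (465.9, 336.0, 93.3, 53.2, -73.9)
pager [280.8 205.8] (470.9, -40.4, 93.1, 53.2, -25.6)
pager [217.6 204.4] (480.6, 190.0, 93.7, 53.3, 39.0)
pager [324.9 194.6] (505.6, -202.4, 98.8, 29.3, -1.6)
key [334.  194.8] (504.3, -226.1, 42.3, 24.8, -1.0)
key [378.4 183.5] (537.4, -378.3, 42.8, 35.5, 87.9)
key [353.8 192.6] (511.2, -294.9, 120.5, 19.8, -38.1)
go [22.39 -1.93  6.64] [ -0.   -0.  -59.9]
```

View pics/b.png

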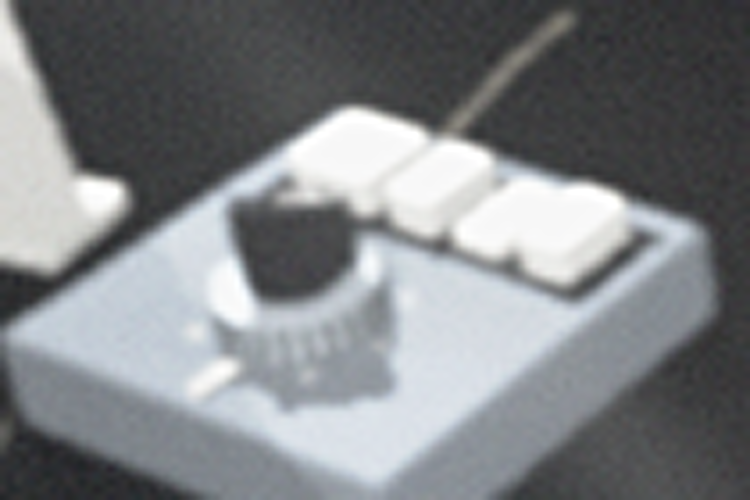

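Standby, the second key at (490,235), is latched down and page (570,230) has popped up. Next is the pager at top-view (281,206).

>>> apply_moves --pt "4 -0.4 0 0 0 -10 1" --pt "8 -0.8 1 0 0 -20 1" --pt "12 -1.2 2 0 0 -30 1" --pt "16 -1.6 3 0 0 -40 1" --pt "20 -1.9 4 0 0 -50 1"

```text
time_s: 4.62
ee_pos: [472.9, -62.1, 145.1]
tool_rot: [-180.0, -0.2, 144.6]
wrist_force: [-0.3, 0.0, -1.0]
finger_gap: 0.978
grasp_force: 0.0
```

```bash
python3 -c "
from h import *
go(471.3,-40,90,154.3);go(471.3,-40,23,154.3)"
```

```text
go [1.4  1.71 5.51] [-0.  -0.2 -9.7]
go [ 1.38  1.72 12.21] [-0.  -0.2 -9.7]
```

>>> apply_moves --pt "1.2 1.5 2 0 0 -9.7 0.7" --pt "1.4 1.7 4.5 0 0 -9.7 0.7" --pt "1.4 1.7 8 0 0 -9.7 0.7" --pt "1.4 1.7 11 0 0 -9.7 0.7" --pt "1.4 1.7 12.2 0 0 -9.7 0.7"

```text
time_s: 5.25
ee_pos: [471.2, -41.2, 22.6]
tool_rot: [-180.0, -0.3, 154.0]
wrist_force: [-0.4, 0.9, 0.1]
finger_gap: 0.701
grasp_force: 0.0
```

>>> apply_moves --pt "0 0 0 0 0 0 0.3" --pt "0 0 0 0 0 0 0.2" --pt "0 0 0 0 0 0 0.2" --pt "0 0 0 0 0 0 0.2" --pt "0 0 0 0 0 0 0.2"

```text
time_s: 5.88
ee_pos: [472.9, -41.8, 25.4]
tool_rot: [180.0, 0.1, 154.0]
wrist_force: [-1.4, 0.5, 6.8]
finger_gap: 0.334
grasp_force: 30.0
```

```bash
python3 -c "
from h import *
go(471.3,-40,23,154.3);go(633,-35,110,180)"
```

```text
go [0.22 0.09 0.24] [ 0.   0.1 -0.3]
go [-14.11   7.63  -8.44] [ -0.    0.1 -26. ]
```

>>> apply_moves --pt "0 0 -1.5 0 0 0 0.2" --pt "0 0 -4 0 0 0 0.2" --pt "0 0 -7 0 0 0 0.2" --pt "0 0 -8 0 0 0 0.2" --pt "0 0 -8 0 0 0 0.2"

```text
time_s: 6.5
ee_pos: [472.5, -41.7, 104.7]
tool_rot: [180.0, 0.0, 154.0]
wrist_force: [0.1, 0.6, -2.2]
finger_gap: 0.336
grasp_force: 30.0
```

```bash
python3 - <<'E'
from h import *
im=cv2.imread('pics/top0.png'); v=im.max(2)
c=max(blobs((v>75)[140:187,190:300],(190,140),500),key=len)
q=cv2.approxPolyDP(c.reshape(-1,1,2).astype(np.int32),8,True).reshape(-1,2)
print(q.tolist(),ray('top',q,18).round(0).tolist())
def line(P): 
    vx,vy,x,y=cv2.fitLine(P.astype(np.float32),cv2.DIST_HUBER,0,.01,.01).ravel(); return np.degrees(np.arctan2(vy,vx)),x,y
W=ray('top',c,18)[:,:2]
for nm,m in (('far',(W[:,0]>680)&(abs(W[:,1]-93)<140)),('near',(W[:,0]<585)&(abs(W[:,1]-93)<140)),('l',(W[:,1]>245)&(abs(W[:,0]-632)<45)),('r',(W[:,1]<-60)&(abs(W[:,0]-632)<45))): print(nm,line(W[m]))
go(633,-35,105,180)
E
```

```text
[[287, 146], [199, 147], [199, 178], [287, 178]] [[690.0, -68.0, 18.0], [692.0, 255.0, 18.0], [577.0, 256.0, 18.0], [572.0, -65.0, 18.0]]
far (np.float32(-89.92164), np.float32(690.8566), np.float32(91.49242))
near (np.float32(-89.95872), np.float32(573.3463), np.float32(78.42418))
l (np.float32(-0.4962923), np.float32(628.972), np.float32(255.78482))
r (np.float32(1.6801268), np.float32(625.72754), np.float32(-68.33035))
go [-14.13   7.64  -0.02] [ -0.   0. -26.]
```

>>> apply_moves --pt "-4 2.2 0 0 0 -8 0.2" --pt "-8 4.4 0 0 0 -16 0.2" --pt "-12 6.5 0 0 0 -24 0.2" --pt "-14.1 7.6 0 0 0 -26 0.2" --pt "-14.1 7.6 0 0 0 -26 0.2"

```text
time_s: 7.12
ee_pos: [632.8, -35.0, 102.5]
tool_rot: [180.0, -0.1, 180.0]
wrist_force: [-0.9, 0.5, -2.5]
finger_gap: 0.336
grasp_force: 30.0
```

```bash
python3 -c "
from h import *
go(633,-34.3,34,180);print(manip.get_obs()['finger_gap'],manip.get_obs()['grasp_force'])"
```

```text
go [-0.03  0.07  6.85] [ 0.  -0.1 -0. ]
0.3361109666925957 29.998638331890106
```

>>> apply_moves --pt "0 0.05 2.5 0 0 0 0.2" --pt "0 0.05 4.5 0 0 0 0.2" --pt "0 0.05 6 0 0 0 0.2" --pt "0 0.05 6.8 0 0 0 0.2" --pt "0 0.05 6.9 0 0 0 0.2"

```text
time_s: 7.75
ee_pos: [632.4, -34.7, 35.5]
tool_rot: [180.0, -0.0, 180.0]
wrist_force: [0.5, 0.1, -1.2]
finger_gap: 0.338
grasp_force: 30.0
```

>>> apply_moves --pt "0 0 0 0 0 0 0.6" --pt "0 0 0 0 0 0 0.6" --pt "0 0 0 0 0 0 0.6" --pt "0 0 -4 0 0 0 0.6" --pt "0 0 -8 0 0 0 0.7"

```text
time_s: 8.38
ee_pos: [632.5, -34.7, 116.8]
tool_rot: [180.0, -0.0, 180.0]
wrist_force: [0.1, -0.3, -0.3]
finger_gap: 0.689
grasp_force: 0.0
```

```bash
python3 pag.py; python3 -c "
from h import *
go(480.9,190,115,219);go(480.9,190,23,219)"
```

```text
pager [152.7 224.1] (413.1, 422.4, 65.0, 25.4, -0.2)
pager [177.2 208.9] (465.8, 336.3, 93.9, 53.2, -73.9)
pager [217.6 204.4] (480.6, 190.0, 93.7, 53.3, 39.0)
pager [325.  194.6] (505.6, -202.4, 98.8, 29.3, -1.6)
go [15.38 22.51  0.6 ] [ -0.3   0.4 -39. ]
go [15.46 22.53  9.8 ] [ -0.3   0.4 -39. ]
```

>>> apply_moves --pt "3 4.5 -1 0 0 -8 0.7" --pt "6.2 9 -1 0 0 -16 0.7" --pt "9.3 13.5 -1 0 0 -24 0.7" --pt "12.4 18 0 0 0 -32 0.7" --pt "15.4 22.5 1 0 0 -39 0.7"

```text
time_s: 9.05
ee_pos: [477.7, 191.6, 105.9]
tool_rot: [-180.0, 0.1, -140.8]
wrist_force: [1.1, 1.3, -0.3]
finger_gap: 0.701
grasp_force: 0.0
```

```bash
python3 -c "
from h import *
go(480.9,190,23,219)"
```

```text
go [-0.14 -0.32  8.29] [-0.   0.1  0.2]
```

>>> apply_moves --pt "0 -0.1 2.5 0 0 0 0.7" --pt "0 -0.1 5 0 0 0 0.7" --pt "0 -0.1 7.5 0 0 0 0.7" --pt "0 -0.1 8.3 0 0 0 0.7" --pt "0 -0.1 8.3 0 0 0 0.7"

```text
time_s: 9.68
ee_pos: [479.4, 189.6, 22.9]
tool_rot: [180.0, -0.0, -141.0]
wrist_force: [0.3, -0.7, -0.0]
finger_gap: 0.695
grasp_force: 0.0
```

>>> apply_moves --pt "0 0 0 0 0 0 0.3" --pt "0 0 0 0 0 0 0.2" --pt "0 0 0 0 0 0 0.2" --pt "0 0 0 0 0 0 0.2" --pt "0 0 0 0 0 0 0.2"

```text
time_s: 10.3
ee_pos: [479.5, 189.6, 23.1]
tool_rot: [-180.0, 0.0, -141.0]
wrist_force: [-0.1, -0.3, 3.1]
finger_gap: 0.338
grasp_force: 30.0
```

>>> apply_moves --pt "0 0 -1.5 0 0 0 0.2" --pt "0 0 -4 0 0 0 0.2" --pt "0 0 -7 0 0 0 0.2" --pt "0 0 -8 0 0 0 0.2" --pt "0 0 -8 0 0 0 0.2"

```text
time_s: 10.92
ee_pos: [479.3, 189.6, 103.0]
tool_rot: [-180.0, 0.0, -141.0]
wrist_force: [0.6, -0.8, -2.5]
finger_gap: 0.339
grasp_force: 30.0
```

```bash
python3 -c "
from h import *
go(633,93.7,105,180)"
```

```text
go [ -5.92 -17.12  -0.19] [-0.  0. 39.]
```

>>> apply_moves --pt "-1.2 -3.4 0 0 0 8 0.2" --pt "-2.4 -6.8 0 0 0 16 0.2" --pt "-3.6 -10.3 0 0 0 24 0.2" --pt "-4.8 -13.7 0 0 0 32 0.2" --pt "-5.9 -17.1 0 0 0 39 0.2"

```text
time_s: 11.55
ee_pos: [633.1, 93.1, 100.9]
tool_rot: [180.0, -0.2, 179.7]
wrist_force: [0.1, -0.2, -1.4]
finger_gap: 0.336
grasp_force: 30.0
```

```bash
python3 -c "
from h import *
go(633,93.7,33,180)"
```

```text
go [-0.01  0.06  6.79] [ 0.  -0.2 -0.3]
```

>>> apply_moves --pt "0 0 2.5 0 0 0 0.2" --pt "0 0 4.5 0 0 0 0.2" --pt "0 0 6 0 0 0 0.2" --pt "0 0 6.8 0 0 0 0.2" --pt "0 0 6.9 0 0 0 0.2"

```text
time_s: 12.18
ee_pos: [632.6, 93.8, 33.3]
tool_rot: [180.0, -0.0, 180.0]
wrist_force: [0.9, -0.3, -0.9]
finger_gap: 0.337
grasp_force: 30.0
```

>>> apply_moves --pt "0 0 0 0 0 0 0.6" --pt "0 0 0 0 0 0 0.6" --pt "0 0 0 0 0 0 0.6" --pt "0 0 -4 0 0 0 0.6" --pt "0 0 -8 0 0 0 0.7"

```text
time_s: 12.8
ee_pos: [632.6, 93.7, 114.8]
tool_rot: [180.0, -0.0, 180.0]
wrist_force: [0.0, -0.1, -0.4]
finger_gap: 0.683
grasp_force: 0.0
```

```bash
python3 pag.py; python3 -c "
from h import *
go(466,336.3,110,106.5);go(466,336.3,110,106.5,(550,215,110,143))"
```

```text
pager [152.6 224.5] (411.3, 422.4, 68.7, 25.4, -0.2)
pager [177.4 208.9] (465.8, 336.5, 93.6, 53.2, -73.9)
pager [324.9 194.6] (505.6, -202.4, 98.8, 29.3, -1.6)
go [16.89 24.25  0.93] [ 0.3  0.5 73.5]
go [14.01  4.63  0.  ] [ 0.  -0.  36.5]
```

>>> apply_moves --pt "1.7 2.4 0 0 0 7.5 0.7" --pt "3.3 4.9 0 0 0 15 0.7" --pt "5 7.3 0 0 0 22 0.7" --pt "6.6 9.7 0 0 0 29 0.7" --pt "8.3 12.1 0 0 0 36.5 0.7"

```text
time_s: 13.48
ee_pos: [549.3, 215.5, 114.0]
tool_rot: [180.0, 0.0, 143.2]
wrist_force: [0.4, 0.1, -0.1]
finger_gap: 0.696
grasp_force: 0.0
```

>>> apply_moves --pt "2.8 0.9 0 0 0 7.5 0.7" --pt "5.6 1.9 0 0 0 15 0.7" --pt "8.4 2.8 0 0 0 22 0.7" --pt "11.2 3.7 0 0 0 29 0.7" --pt "14 4.65 0 0 0 36.5 0.7"

```text
time_s: 14.1
ee_pos: [464.4, 336.2, 114.0]
tool_rot: [180.0, -0.0, 106.7]
wrist_force: [0.1, -0.5, -0.3]
finger_gap: 0.7
grasp_force: 0.0
```

```bash
python3 pag.py|grep 17; python3 -c "
from h import *
go(465.9,336.5,23,106.7)"
```

```text
go [-0.3   0.28  9.1 ] [-0.  -0.1 -0.2]
```

>>> apply_moves --pt "0 0.1 2.5 0 0 0 0.7" --pt "0 0.1 5 0 0 0 0.7" --pt "0 0.1 7.5 0 0 0 0.7" --pt "0 0.1 9.1 0 0 0 0.7" --pt "0 0.1 9.1 0 0 0 0.7"

```text
time_s: 14.78
ee_pos: [465.7, 335.5, 22.1]
tool_rot: [-179.9, 0.0, 107.0]
wrist_force: [0.4, 0.6, 0.1]
finger_gap: 0.705
grasp_force: 0.0
```

>>> apply_moves --pt "0 0 0 0 0 0 0.3" --pt "0 0 0 0 0 0 0.2" --pt "0 0 0 0 0 0 0.2" --pt "0 0 0 0 0 0 0.2" --pt "0 0 0 0 0 0 0.2"

```text
time_s: 15.4
ee_pos: [466.0, 335.9, 23.2]
tool_rot: [180.0, -0.0, 107.0]
wrist_force: [-1.5, -0.0, 5.1]
finger_gap: 0.336
grasp_force: 29.9
```

>>> apply_moves --pt "0 0 -1.5 0 0 0 0.2" --pt "0 0 -4 0 0 0 0.2" --pt "0 0 -7 0 0 0 0.2" --pt "0 0 -8 0 0 0 0.2" --pt "0 0 -8 0 0 0 0.2"

```text
time_s: 16.02
ee_pos: [465.9, 335.7, 103.0]
tool_rot: [180.0, -0.0, 107.0]
wrist_force: [0.3, 0.4, -2.0]
finger_gap: 0.337
grasp_force: 29.9
```

```bash
python3 -c "
from h import *
go(633,221.7,105,180);go(633,221.7,105,180,(549,279,105,143.5))"
```

```text
go [-15.79  12.65  -0.19] [  0.   0. -73.]
go [-10.16   0.39   0.  ] [  0.    0.  -36.5]
```

>>> apply_moves --pt "-1.6 1.3 0 0 0 -7.5 0.2" --pt "-3.2 2.5 0 0 0 -15 0.2" --pt "-4.8 3.8 0 0 0 -22 0.2" --pt "-6.4 5 0 0 0 -29 0.2" --pt "-7.9 6.3 0 0 0 -36.5 0.2"

```text
time_s: 16.65
ee_pos: [549.1, 277.9, 101.2]
tool_rot: [-179.9, -0.1, 143.7]
wrist_force: [-0.2, -0.9, -1.3]
finger_gap: 0.338
grasp_force: 29.9
```

>>> apply_moves --pt "-2 0.1 0 0 0 -7.5 0.2" --pt "-4 0.2 0 0 0 -15 0.2" --pt "-6.1 0.2 0 0 0 -22 0.2" --pt "-8.1 0.3 0 0 0 -29 0.2" --pt "-10.15 0.4 0 0 0 -36.5 0.2"

```text
time_s: 17.27
ee_pos: [633.1, 220.9, 101.0]
tool_rot: [-180.0, -0.2, -179.8]
wrist_force: [0.0, -0.2, -1.5]
finger_gap: 0.338
grasp_force: 29.9
```

```bash
python3 -c "
from h import *
go(633,221.7,33,180)"
```

```text
go [-0.01  0.08  6.8 ] [-0.  -0.2  0.2]
```

>>> apply_moves --pt "0 0 2.5 0 0 0 0.2" --pt "0 0 4.5 0 0 0 0.2" --pt "0 0 6 0 0 0 0.2" --pt "0 0 6.8 0 0 0 0.2" --pt "0 0 6.9 0 0 0 0.2"

```text
time_s: 17.9
ee_pos: [633.0, 221.5, 33.3]
tool_rot: [-180.0, -0.0, 180.0]
wrist_force: [0.2, -0.4, -0.9]
finger_gap: 0.335
grasp_force: 29.9
```

>>> apply_moves --pt "0 0 0 0 0 0 0.6" --pt "0 0 0 0 0 0 0.6" --pt "0 0 0 0 0 0 0.6" --pt "0 0 -5 0 0 0 0.6" --pt "0 0 -11 0 0 0 0.7"

```text
time_s: 18.52
ee_pos: [632.7, 221.3, 144.4]
tool_rot: [-180.0, -0.1, 180.0]
wrist_force: [1.0, 0.5, 1.3]
finger_gap: 0.685
grasp_force: 0.0
```

```bash
python3 pag.py; python3 - <<'E'
from h import *
im=cv2.imread('pics/t.png')
# knob: average 8 frames of each view and enlarge
T=np.mean([viewer.grab_frame('top').astype(float) for _ in range(6)],0).astype(np.uint8)
S=np.mean([viewer.grab_frame('scene').astype(float) for _ in range(6)],0).astype(np.uint8)
cv2.imwrite('pics/T.png',T); cv2.imwrite('pics/S.png',S)
a=cv2.resize(T[148:184,330:372],(420,360),interpolation=cv2.INTER_CUBIC)
b=cv2.resize(S[148:190,115:157],(360,360),interpolation=cv2.INTER_CUBIC)
cv2.imwrite('pics/k2.png',np.hstack([a,b]))
E
```

```text
pager [152.6 224.5] (411.3, 422.4, 68.7, 25.4, -0.2)
pager [324.9 194.6] (505.6, -202.4, 98.8, 29.3, -1.6)
```

View pics/k2.png

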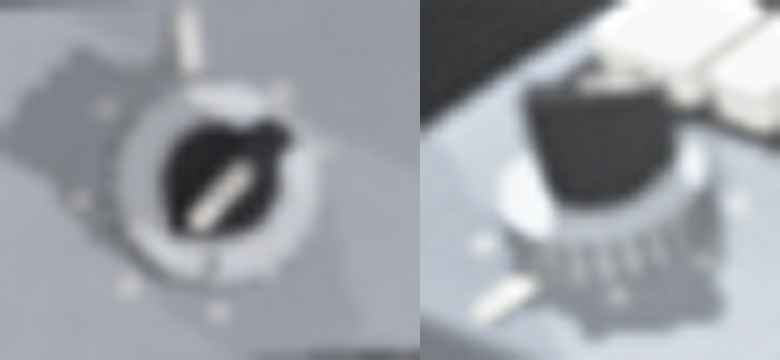

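View pics/S.png

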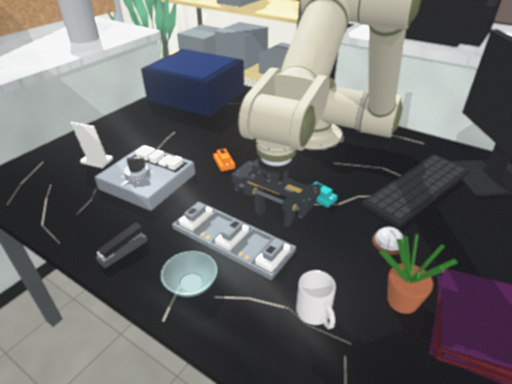

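```bash
python3 - <<'E'
from h import *
A=np.array([605.3,-290.5])
f=lambda n,P,o,s: (proj(n,P)-o)*s+s/2
for z in (50,71,74,110): print(z,f('top',[[*A,z]],(330,148),10).round(0),(f('scene',[[*A,z]],(115,148),360/42)+[420,0]).round(0))
px=(np.array([[245,170],[200,222],[275,130]])-5)/10+[330,148]
W=ray('top',px,110)[:,:2]-A; print(W.round(1),np.hypot(*W.T).round(1),np.degrees(np.arctan2(W[:,1],W[:,0])).round(0))
# ring circle at z=71: bright pixels contour
T=cv2.imread('pics/T.png'); 
go(605.3,-290.5,200,0)
E
```

```text
50 [[207. 194.]] [[622. 230.]]
71 [[223. 187.]] [[611. 182.]]
74 [[225. 185.]] [[609. 175.]]
110 [[252. 172.]] [[588.  89.]]
[[  0.8   2.5]
 [-16.9  18.7]
 [ 14.5  -8.3]] [ 2.7 25.2 16.7] [ 71. 132. -30.]
go [  2.77 -51.19  -5.67] [-1.0e-01  0.0e+00  1.8e+02]
```

The scene picture shows the three pagers in bays 1, 3 and 5, at (196,216), (231,232) and (272,254). In the knob crop the pointer stripe runs from the axis (250,172) to (200,222), so the nose is at about 135° in the world. It needs about 131° clockwise to reach the mark at (189,40).

>>> apply_moves --pt "0.3 -5.1 0 0 0 4.5 0.6" --pt "0.6 -10.2 0 0 0 9 0.6" --pt "0.9 -15.3 -1 0 0 13.5 0.5" --pt "1.1 -20.4 -2 0 0 18 0.5" --pt "1.4 -25.6 -2 0 0 22 0.5"

```text
time_s: 19.8
ee_pos: [619.2, -36.2, 164.5]
tool_rot: [180.0, 0.1, 157.9]
wrist_force: [0.1, 0.8, 0.4]
finger_gap: 0.497
grasp_force: 0.0
```

```bash
python3 -c "
from h import *
go(605.3,-290.5,150,135)"
```

```text
go [ -8.29 -24.08   1.46] [ 0.   0.1 22.9]
```

>>> apply_moves --pt "-1.7 -4.8 0 0 0 4.5 0.5" --pt "-3.3 -9.6 0 0 0 9 0.5" --pt "-5 -14.4 0 0 0 13.5 0.5" --pt "-6.6 -19.2 0.7 0 0 18 0.5" --pt "-8.3 -24.1 1.4 0 0 23 0.5"

```text
time_s: 20.42
ee_pos: [605.5, -290.7, 149.5]
tool_rot: [180.0, 0.0, 134.8]
wrist_force: [-0.8, -0.1, 0.5]
finger_gap: 0.502
grasp_force: 0.0
```

>>> apply_moves --pt "0 0 0 0 0 0 0.5" --pt "0 0 0.5 0 0 0 0.5" --pt "0 0 1 0 0 0 0.5" --pt "0 0 1.5 0 0 0 0.5" --pt "0 0 1.5 0 0 0 0.5"

```text
time_s: 21.05
ee_pos: [605.7, -288.4, 134.4]
tool_rot: [-180.0, -0.0, 135.0]
wrist_force: [0.2, -0.1, 0.8]
finger_gap: 0.5
grasp_force: 0.0
```

```bash
python3 -c "
from h import *
go(605.3,-290.5,82,135)
S=viewer.grab_frame('scene');a=cv2.resize(S[120:200,95:195],(750,600),interpolation=cv2.INTER_CUBIC);cv2.imwrite('pics/g.png',a)"
```

```text
go [-0.12 -0.18  5.24] [-0. -0.  0.]
```

View pics/g.png

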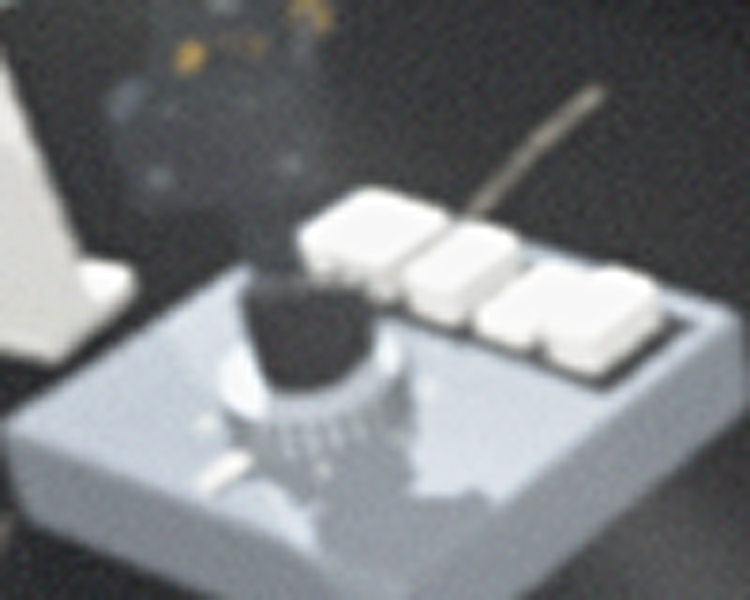

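The crop shows the shaded fingers straight above the bar at (300,280), clear of the keys. Next I descend and close gently.

>>> apply_moves --pt "0 -0.1 1.5 0 0 0 0.5" --pt "0 -0.1 3 0 0 0 0.5" --pt "0 -0.1 4.2 0 0 0 0.5" --pt "0 -0.1 5.2 0 0 0 0.5" --pt "0 -0.1 5.2 0 0 0 0.4"

```text
time_s: 21.72
ee_pos: [604.7, -289.7, 81.8]
tool_rot: [-180.0, -0.1, 135.0]
wrist_force: [-0.8, -0.3, 0.6]
finger_gap: 0.418
grasp_force: 0.0
```

>>> apply_moves --pt "0 0 0 0 0 0 0.3" --pt "0 0 0 0 0 0 0.2" --pt "0 0 0 0 0 0 0.1" --pt "0 0 0 0 0 0 0.1" --pt "0 0 0 0 0 0 0.1"

```text
time_s: 22.35
ee_pos: [605.3, -289.8, 83.2]
tool_rot: [180.0, 0.1, 135.0]
wrist_force: [0.6, 1.5, 3.8]
finger_gap: 0.177
grasp_force: 30.0
```

```bash
python3 -c "
from h import *
s=manip.get_obs();r=R.from_euler('xyz',s['tool_rot'],degrees=True)
print(r.inv().apply(s['wrist_force']),s['torque'],s['grasp_force']); go(605.3,-290.5,82,135)"
```

```text
[ 0.61973874  1.45448272 -3.78413038] [ 0.16491673 -0.30014412  0.00393897] 30.00033002346754
go [-0.05 -0.05  0.12] [ 0.   0.1 -0. ]
```

>>> apply_moves --pt "0 0 0 0 0 9 0.1" --pt "0 0 0 0 0 18 0.1" --pt "0 0 0 0 0 27 0.1" --pt "0 0 0 0 0 36 0.1" --pt "0 0 0 0 0 45 0.1"

```text
time_s: 22.98
ee_pos: [606.5, -289.3, 83.3]
tool_rot: [179.8, 0.0, 89.7]
wrist_force: [7.9, 2.7, 1.0]
finger_gap: 0.174
grasp_force: 30.0
```

```bash
python3 -c "
from h import *
s=manip.get_obs();print(s['wrist_force'],s['torque'],s['tool_rot'],s['finger_gap'],s['grasp_force'],s['ee_pos'])
S=viewer.grab_frame('scene');a=cv2.resize(S[120:200,95:195],(750,600),interpolation=cv2.INTER_CUBIC);cv2.imwrite('pics/g2.png',a)"
```

```text
[7.89032443 2.72204777 0.9620047 ] [ 0.50024872 -1.32485131  0.06709722] [1.79778449e+02 5.69932379e-03 8.97206475e+01] 0.17383040465204075 29.995415322482586 [ 606.50952015 -289.34436593   83.28687867]
```

>>> apply_moves --pt "0.03 0.12 0 0 0 9 0.1" --pt "0.05 0.15 0 0 0 18 0.1" --pt "0.05 0.15 0 0 0 27 0.1" --pt "0.05 0.15 0 0 0 36 0.1" --pt "0.05 0.15 0 0 0 45 0.1"

```text
time_s: 23.65
ee_pos: [607.9, -289.8, 83.3]
tool_rot: [179.8, -0.1, 44.7]
wrist_force: [7.6, -1.6, 0.8]
finger_gap: 0.18
grasp_force: 30.0
```

```bash
python3 -c "
from h import *
s=manip.get_obs();print(s['wrist_force'],s['torque'],s['tool_rot'],s['finger_gap'],s['grasp_force'],s['ee_pos'])"
```

```text
[ 7.56514601 -1.5501111   0.79544644] [-0.23180023 -1.11143754  0.04692516] [ 1.79775506e+02 -8.23433049e-02  4.46991806e+01] 0.18005731389746457 29.995195157825947 [ 607.85679464 -289.8015689    83.29479282]
```

>>> apply_moves --pt "0.1 0.1 0 0 0 9 0.1" --pt "0.1 0.1 0 0 0 18 0.1" --pt "0.1 0.1 0 0 0 27 0.1" --pt "0.1 0.1 0 0 0 36 0.1" --pt "0.1 0.1 0 0 0 40.2 0.1"

```text
time_s: 24.28
ee_pos: [608.5, -290.9, 83.3]
tool_rot: [179.8, -0.1, 4.6]
wrist_force: [3.6, -5.8, 1.5]
finger_gap: 0.18
grasp_force: 30.0
```

>>> apply_moves --pt "0 0 0 0 0 0 0.1" --pt "0 0 0 0 0 0 0.1"

```text
time_s: 24.52
ee_pos: [608.4, -290.9, 83.3]
tool_rot: [179.8, -0.1, 4.7]
wrist_force: [2.5, -5.6, 0.5]
finger_gap: 0.182
grasp_force: 30.0
```

```bash
python3 -c "
from h import *
s=manip.get_obs();print(s['wrist_force'],s['torque'],s['tool_rot'],s['finger_gap'],s['grasp_force'],s['ee_pos'])
im=viewer.grab_frame('top');c=max(blobs((im.max(2)>75)[135:220,305:395],(305,135),500),key=len)
print(im.shape)"
```

```text
[ 2.49825841 -5.59112653  0.46934655] [-0.70331185 -0.41311957 -0.03159876] [ 1.79810409e+02 -1.08049593e-01  4.74702028e+00] 0.18187571753096696 29.99984673690051 [ 608.44881546 -290.91974297   83.26769967]
(384, 512, 3)
```

>>> apply_moves --pt "0 0 0 0 0 0 0.4" --pt "0 0 0 0 0 0 0.5" --pt "0 0 0 0 0 0 0.5" --pt "0 0 0 0 0 0 0.5" --pt "0 0 -1 0 0 0 0.5"

```text
time_s: 25.2
ee_pos: [607.6, -289.1, 92.4]
tool_rot: [-179.9, 0.1, 4.8]
wrist_force: [-0.6, 0.2, 0.7]
finger_gap: 0.502
grasp_force: 0.0
```

>>> apply_moves --pt "0 0 -4 0 0 0 0.5" --pt "-5 0 -6 0 0 0 0.3" --pt "-10 0 -6 0 0 0 0.1" --pt "-15 0 -6 0 0 0 0" --pt "-20 0 -6 0 0 0 0"

```text
time_s: 25.82
ee_pos: [407.2, -306.1, 153.6]
tool_rot: [179.9, -0.0, 4.8]
wrist_force: [-0.4, -0.5, 1.1]
finger_gap: 0.072
grasp_force: 0.0
```

```bash
python3 - <<'E'
from h import *
T=np.mean([viewer.grab_frame('top').astype(float) for _ in range(6)],0).astype(np.uint8)
S=np.mean([viewer.grab_frame('scene').astype(float) for _ in range(3)],0).astype(np.uint8)
cv2.imwrite('pics/T2.png',T)
a=cv2.resize(T[144:184,328:372],(440,400),interpolation=cv2.INTER_CUBIC)
b=cv2.resize(S[148:190,115:157],(360,400),interpolation=cv2.INTER_CUBIC)
cv2.imwrite('pics/k3.png',np.hstack([a,b]))
go(513.5,-347,100,94.5)
E
```

```text
go [10.02  4.97  5.27] [  0.   -0.  -89.6]
```

View pics/k3.png

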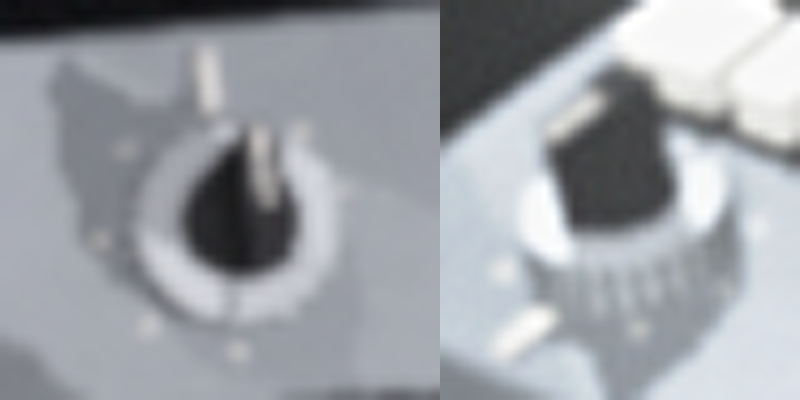

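The pointer stripe (265,205)→(257,130) is now parallel to the long mark (210,110)→(203,50), and the outer ring's dark line hasn't moved. Next is the charge key.

>>> apply_moves --pt "0 0 0 0 0 -9.5 0" --pt "1 0.5 0 0 0 -19 0" --pt "2 1 0 0 0 -28 0" --pt "3 1.5 0 0 0 -37 0" --pt "4 2 0 0 0 -46 0"

```text
time_s: 26.9
ee_pos: [451.1, -322.5, 152.5]
tool_rot: [-180.0, -0.0, 51.1]
wrist_force: [-0.3, 0.7, -0.0]
finger_gap: 0.007
grasp_force: 0.0
```

```bash
python3 - <<'E'
from h import *
def ang(p,z,o=(328,144)): 
    W=ray('top',(np.array(p)-5)/10+o,z)[:,:2]; d=W[1]-W[0]; return np.degrees(np.arctan2(d[1],d[0])).round(1),W.round(1).tolist()
print(ang([[265,205],[257,130]],110),ang([[210,110],[203,50]],53))
T=cv2.imread('pics/T2.png'); 
for c in blobs(T[180:206,320:384].max(2)>200,(320,180),20): print('key',c.mean(0).round(1),rect('top',c,70))
# stripe sub-pixel: bright inside dark bar
g=T[152:166,350:359].max(2).astype(float); ys,xs=np.nonzero(g>120); print(np.c_[xs+350,ys+152].tolist()[:0])
go(513.5,-347,110,94.5)
E
```

```text
(np.float64(4.1), [[607.9, -288.0], [633.9, -286.2]]) (np.float64(4.7), [[649.7, -285.0], [671.5, -283.2]])
key [344.3 194.2] (507.2, -261.6, 42.3, 24.8, -1.0)
key [355.5 193. ] (510.1, -300.7, 42.4, 24.9, -1.0)
key [368.7 191.4] (514.0, -347.7, 44.6, 44.3, 6.1)
[]
go [2.01 6.4  4.25] [ -0.   -0.  -43.4]
```

>>> apply_moves --pt "0.4 1.3 0 0 0 -9 0" --pt "0.8 2.6 1 0 0 -18 0" --pt "1.2 3.9 2 0 0 -27 0" --pt "1.6 5.2 3 0 0 -36 0" --pt "2 6.4 4.2 0 0 -43.4 0"

```text
time_s: 27.52
ee_pos: [513.5, -347.5, 110.1]
tool_rot: [180.0, -0.0, 94.5]
wrist_force: [-0.8, 0.9, 0.5]
finger_gap: 0.008
grasp_force: 0.0
```

```bash
python3 -c "
from h import *
go(513.8,-347.5,60,94.5)"
```

```text
go [-0.    0.03  5.01] [ 0. -0. -0.]
```

```bash
cat > tr.py <<'E'
from h import *
im=viewer.grab_frame('top'); cv2.imwrite('pics/fin.png',im)
w=((im.min(2)>165)).astype(np.uint8); w=cv2.morphologyEx(w,cv2.MORPH_CLOSE,np.ones((5,5)))
for c in blobs(w[140:185,190:300],(190,140),40): print('tray pager',rect('top',c,28))
E
python3 tr.py; python3 pag.py
```

```text
tray pager (632.6, 221.8, 84.4, 43.7, -0.6)
tray pager (630.2, -34.5, 88.0, 47.3, -1.0)
tray pager (632.3, 94.5, 87.9, 43.7, -0.9)
pager [152.6 224.5] (411.3, 422.4, 68.7, 25.4, -0.2)
pager [324.9 194.6] (505.6, -202.4, 98.8, 29.3, -1.6)
```

>>> apply_moves --pt "0 0 2 0 0 0 0" --pt "0 0 3.5 0 0 0 0" --pt "0 0 4.2 0 0 0 0" --pt "0 0 4.7 0 0 0 0" --pt "0 0 4.9 0 0 0 0"

```text
time_s: 28.25
ee_pos: [512.4, -347.5, 61.9]
tool_rot: [180.0, 0.0, 94.2]
wrist_force: [-0.6, 0.9, 1.1]
finger_gap: 0.003
grasp_force: 0.9
```

>>> apply_moves --pt "0 0 0.15 0 0 0 0" --pt "0 0 0.3 0 0 0 0" --pt "0 0 0.4 0 0 0 0" --pt "0 0 0.45 0 0 0 0" --pt "0 0 0.45 0 0 0 0"

```text
time_s: 28.88
ee_pos: [512.5, -347.7, 58.4]
tool_rot: [180.0, 0.0, 94.2]
wrist_force: [-2.2, 2.0, 10.6]
finger_gap: 0.005
grasp_force: 5.1
```

>>> apply_moves --pt "0 0 0.1 0 0 0 0" --pt "0 0 0.1 0 0 0 0" --pt "0 0 -1 0 0 0 0" --pt "0 0 -4 0 0 0 0" --pt "0 0 -9 0 0 0 0"

```text
time_s: 29.5
ee_pos: [511.9, -347.3, 147.0]
tool_rot: [-179.9, -0.1, 94.2]
wrist_force: [0.8, -0.6, -0.6]
finger_gap: 0.001
grasp_force: 0.0
```

>>> apply_moves --pt "0 0 -2 0 0 0 0" --pt "2 -4 -5 0 0 0 0" --pt "2 -8 -8 0 0 0 0" --pt "2 -12 -8 0 0 0 0" --pt "2 -14 -8 0 0 0 0"

```text
time_s: 30.12
ee_pos: [370.0, -338.0, 227.6]
tool_rot: [180.0, 0.0, 94.1]
wrist_force: [0.2, 0.0, 1.1]
finger_gap: 0.003
grasp_force: 0.0
```

```bash
python3 tr.py; python3 - <<'E'
from h import *
S=viewer.grab_frame('scene');a=cv2.resize(S[130:290,85:325],(780,520),interpolation=cv2.INTER_CUBIC);cv2.imwrite('pics/e.png',a)
E
```

```text
tray pager (634.1, 96.2, 86.1, 44.6, -3.8)
tray pager (638.1, 221.7, 95.4, 43.7, -0.6)
tray pager (637.5, -34.6, 95.4, 47.4, -1.0)
```

View pics/e.png

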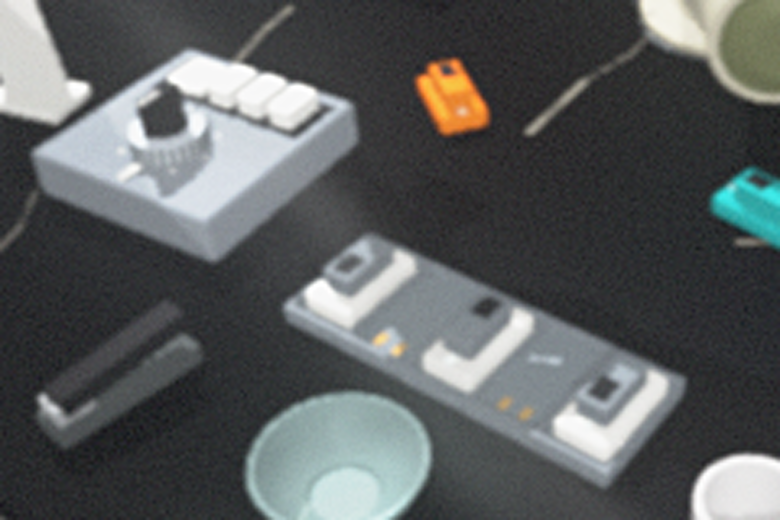

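```bash
python3 - <<'E'
from h import *
S=viewer.grab_frame('scene');T=viewer.grab_frame('top')
a=cv2.resize(S[138:180,125:195],(500,300),interpolation=cv2.INTER_CUBIC)
b=cv2.resize(T[140:186,190:300],(500,209),interpolation=cv2.INTER_CUBIC)
cv2.imwrite('pics/e2.png',np.vstack([a,b]))
E
```

```text
(no output)
```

View pics/e2.png

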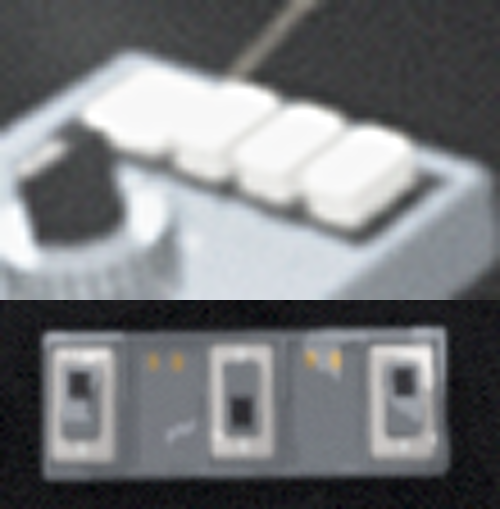

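Charge (140,110) is latched down and standby, call-all and page are all up. The three pagers lie flat, crown up, in bays 1, 3 and 5. I'm handing in the job.

```bash
python3 -c "
from h import *
print(workorder.job_done())"
```

```text
the job is handed in; nothing more can be done
None
```

The job is handed in: standby was pressed first, the three pagers lie flat and crown up in bays 1, 3 and 5, the inner knob points at the long mark with the outer ring unmoved, and the charge key is latched down with standby up.

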